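# Line up the sample wheel and shoot its index bolt

### The job

Lock the sample wheel: turn it by the black bar on its hub until the notch in its steel rim faces the tip of the index bolt, then slide the bolt fully home into the notch by its black knob. Do not force the bolt against the rim, and leave the bottle, the beaker and the rubber stopper alone.

Things in the scene. Friction and masses are not known exactly. Their poses are not given: they have to be found in the camera images.
- stand: Grey base plate 240 x 140 x 12 mm, fixed to the table. Origin on the table (z 0) under the wheel's upright axis; its x axis is the way the bolt slides home, from bolt to wheel axis; z up. The plate spans x -165 to +75, y -70 to +70 mm. The bolt's aluminium guide spans x -100 to -82, y -17 to +17 mm, top at z 31 mm.
- wheel: Wheel turning both ways without end about its upright axis (friction about 0.06 N m); stays where left. Origin on the axis, z 14 mm; z up. Steel disc, radius 64 mm, z 14 to 24 mm, with one notch at its own -x. On it a white carrier, radius 43 mm, top z 34 mm, with 12 capped vials, tops z 42 mm, within 40 mm of the axis. The notch faces the bolt when wheel x is along stand x.
- bar (a point): Centre of the black bar grip on the wheel's axis, at z 64 mm above the table. The bar is 46 mm long along the wheel's x (so it points at the notch at one end), 12 mm thick along the wheel's y and 32 mm high (z 48 to 80 mm); free below it down to the vial caps at z 42 mm.
- notch (a point): Middle of the notch's mouth, on the disc's top face (z 24 mm), 64 mm from the axis at the wheel's -x; turns with it. The notch is radial, 14 mm wide, 20 mm deep, open at the top; its mouth is chamfered 4 mm on both sides (22 mm wide), so that the entering bolt pulls the wheel straight if it is up to about 0.04 rad out of line.
- bolt: Steel bolt 11 mm wide, 8 mm high, 76 mm long, sliding along the stand's x (axes parallel to the stand's), friction about 1.5 N; stays where left. Origin at the middle of its tip, z 19 mm. In the stand's frame the tip is at x -78 mm fully withdrawn, -48 mm home at its end stop (16 mm inside the notch); the rim stops it at -64 mm if the notch is out of line.
- bolt_tip (a point): The tip of the bolt (same point as the bolt's origin).
- bolt_knob (a point): Centre of the bolt's upright black knob, 63 mm behind the tip, at z 56 mm above the table. The knob is 18 mm in diameter from z 45 to 67 mm, tapering to 14 mm at z 39 mm, on a 10 mm steel stem.
- bottle: White plastic bottle with ribbed white screw cap, 52 mm in diameter, 113 mm tall, standing beside the stand; origin at the centre of its underside. To be left alone.
- beaker: Small glass beaker, 50 mm in diameter, 59 mm tall; origin at the centre of its underside. To be left alone.
- stopper: Grey rubber stopper, 28 mm in diameter, 22 mm tall; origin at the centre of its underside. To be left alone.

How it is judged:
By the outcome, as a careful person would: the job done as asked, in the order asked, and still so for the second after the job is handed in, with the robot touching nothing.
It also fails if it takes over 64 s, if anything falls off the work surface, if the arm or the gripper's body presses on something with over 40 N, if the wrist force passes 120 N, or if a joint passes its speed limit or range.

### The arm

A 6-joint arm with a two-finger parallel gripper is mounted at the origin on a cart in front of the work surface, level with it; the furniture and walls round the work are solid. World frame = base frame: x ahead of the robot, y to its left, z up, the work surface at z = 0. Lengths are in m, angles in rad, forces in N, time in s.
With the tool pointing down it reaches from about 0.375 to 0.975 m from the base axis. Payload 3.8 kg.
Tool frame: the origin (TCP) lies on the centre line of the jaws, within the pads' length; the fingertips stand 14 mm ahead of it and the grasp point (between the pads) lies 5 mm behind it; z points along the fingers, y is the line along which they close (so a half turn about z gives the same grasp; the last joint's range is limited). The gripper opens to 85 mm and grips with 20 to 120 N. Pads are 22 mm wide; open, the fingers measure 114 mm over their backs; the gripper's body (76 mm by 85 mm) begins 54 mm behind the grasp point. The pads swing forward as they close: fully open they stand 13 mm farther back than shut.
Start: joints at [-1.356, 0.264, 1.604, -0, 1.274, -0.037], TCP at [0.168, -0.654, 0.245] pointing down, gripper open.
Joint ranges: [-2.63, 2.63], [-0.94, 2.18], [0.31, 2.57], [-1.31, 4.45], [0, 2.66], [-2.55, 2.55]. Speed limits (rad/s): [2.57, 2.57, 3.14, 3.14, 3.14, 3.14].

### API

Orientations are given as a rotation vector (axis times angle).
In Python, from workcell import bot, eyes, spot_in gives the robot as it stands.
- The arm moves only by the tool carry_out, never from a script. Its argument "series" is text: rows parted by semicolons, each of 4 numbers parted by spaces: the shift along the world's x, y, z in m, then the turn about the world's z in degrees. In form: tx ty tz roll; .... A call has 1 to 20 rows; each row shifts and turns the commanded pose from where the row before left it; what a row does not reach is not made up. A row lasts 1/8 s, in which the tool goes at most 62.5 mm and 10.7 degrees, less where a joint would pass 70% of its speed; a pose out of reach is approached as far as the arm can. A call is refused whole if a number of a shift passes 0.0625 or a number of a turn 10.7, either way. A call with a gripper value outside its range is refused whole. "jaw" is the gripper command: -1 is shut, 1 is fully open, values between are in proportion, set as the call begins (left out, the last holds). The fingers move at their own pace and stop on an object; "grip_force" is the grip in N (left out, the last holds). Time passes only in rows, so rows that do not move let the fingers close. It gives the time, the measured TCP pose, the force, the opening and the grip force at its end, in the units of the state.
- bot.read_state(): the state, without advancing time (a new reading comes with each control period).
- eyes.read_camera(name): name is "scene" or "top" or "wrist"; returns (picture, depth): 420x560x3 uint8, blue, green, red; 420x560 float32, m along the optical axis (not along the pixel's ray), 0 where there is no reading.
- eyes.get_calibration(name): a dict with "K" (3x3 intrinsics, pixels), "distortion" ([k1, k2, p1, p2, k3] as OpenCV has them; the pictures are not rectified), "position" and "rotation" of the camera in the world; the wrist camera has in their place "T_tool_cam" (4x4, takes a point from camera to tool coordinates, whose origin is the TCP and whose axes are the flange's). Camera axes: x right, y down, z forward; pixel columns grow to the right and rows downward; lengths in m; the calibration is good to about 2 mm. A picture is of the moment at which its call begins: read the wrist's pose just before it. get_calibration takes no time and is no camera call.
- bot.finish_job(): hands the job in; it is judged then, once.
Trained networks look in the newest picture that a camera, given by its name, has taken for a name from the list of things; names that differ only in an ending like _2 or _b are one class to them, and where a whole thing is asked for, a point or a joint stands for the part that bears it (a point fixed in the world has none). Each returns a list of dicts, best first, with "score" (0 to 1); they miss things now and then, are a little off and sometimes report something else, mostly with a low value. They report only what shows in the picture. A call takes as long as a camera call.
- spot_in(camera, target): "rect" ([centre column, centre row, width, height] in pixels, round what is visible of it).
The state is a dict: "time": time; "q": joint angles; "joint_vel": joint speeds; "joint_torque": joint torques, N m; "tool_pos": TCP position; "tcp_rot": TCP orientation; "wrist_force": force on the tool from outside, world axes, zero at the start; "torque": the same for the moment, N m; "width": opening from 0.0 (shut) to 1.0 (fully open); "grip_force": force on a finger pad.
Only numpy, scipy, OpenCV 4.12 (cv2) and the standard library are available. Lean on these libraries where they do the work, as an engineer would, in place of code of your own. Each camera call takes 0.05 s, during which the arm holds its last target. There are 200 camera calls.

## Working session

There is one attempt and no reset: what is moved stays moved. The work goes in short steps, Python scripts to look and compute and a tool call to move; the robot and the scene stay as the last step left them, time stands still between calls to the robot, and variables do not carry over. Pictures are saved under pics/ and viewed, at most 10 in all, crops included, and the job is handed in when it is done.

Besides the shell and the picture viewer there is one more tool, called as name(argument=value, ...), one argument or row to a line, values as JSON. carry_out: Moves the arm, as the interface text tells. Its arguments: {"type":"object","properties":{"series":{"type":"string"},"jaw":{"type":"number"},"grip_force":{"type":"number"}},"required":["series"]}

```bash
mkdir -p pics; cat > h.py <<'E'
import numpy as np, cv2
from workcell import bot, eyes, spot_in
from scipy.spatial.transform import Rotation as R
def cam(name, st=None):
    c=eyes.get_calibration(name); K=np.array(c["K"]);D=np.array(c["distortion"],float)
    if name=="wrist":
        T=np.eye(4);T[:3,:3]=R.from_rotvec(st["tcp_rot"]).as_matrix();T[:3,3]=st["tool_pos"]
        T=T@np.array(c["T_tool_cam"])
        return K,D,T[:3,:3],T[:3,3]
    r=np.array(c["rotation"])
    if r.shape!=(3,3): r=R.from_rotvec(r).as_matrix()
    return K,D,r,np.array(c["position"])
def atz(C,uv,z):
    K,D,r,p=C
    n=cv2.undistortPoints(np.array([[uv]],float),K,D)[0,0]
    d=r@np.array([n[0],n[1],1]); return p+d*(z-p[2])/d[2]
def proj(C,P):
    K,D,r,p=C
    q=(np.atleast_2d(P)-p)@r
    return cv2.projectPoints(q,np.zeros(3),np.zeros(3),K,D)[0][:,0]
E
python3 - <<'E'
from h import *
ims=[]
for n in ["top","scene"]:
    im,d=eyes.read_camera(n); cv2.imwrite(f"pics/{n}1.png",im); C=cam(n); print(n,C[3])
    for t,z in [("stand",.012),("wheel",.034),("bar",.08),("notch",.024),("bolt_tip",.019),("bolt_knob",.067),("bottle",.113),("beaker",.059),("stopper",.022)]:
        for o in spot_in(n,t)[:2]:
            print(t,round(o["score"],2),np.round(o["rect"]),np.round(atz(C,o["rect"][:2],z),3))
print(bot.read_state())
E
```

```text
top [0.41831881 0.02317176 1.03575327]
stand 0.81 [259. 205. 109. 128.] [0.534 0.049 0.012]
wheel 0.6 [268. 188.  60.  66.] [0.567 0.03  0.034]
wheel 0.28 [241. 233.  20.  30.] [0.474 0.084 0.034]
bar 0.95 [271. 187.  58.  62.] [0.563 0.023 0.08 ]
notch 0.72 [271. 187.  60.  62.] [0.57  0.023 0.024]
bolt_tip 0.56 [240. 233.  20.  32.] [0.475 0.087 0.019]
bolt_knob 0.71 [268. 189.  61.  60.] [0.559 0.028 0.067]
bolt_knob 0.59 [240. 232.  21.  33.] [0.474 0.084 0.067]
bottle 0.56 [303. 265.  28.  24.] [ 0.408 -0.037  0.113]
bottle 0.31 [202. 161.  27.  30.] [0.607 0.156 0.113]
beaker 0.81 [202. 161.  25.  26.] [0.618 0.164 0.059]
stopper 0.52 [181. 206.  12.  16.] [0.53  0.211 0.022]
scene [ 0.84529308 -0.27134756  0.88171762]
stand 0.83 [291. 223. 104. 132.] [0.542 0.051 0.012]
stand 0.63 [280. 183.  21.  45.] [0.466 0.098 0.012]
wheel 0.56 [295. 242.  71.  64.] [0.58  0.02  0.034]
bar 0.32 [279. 182.  17.  44.] [0.493 0.069 0.08 ]
notch 0.63 [296. 240.  70.  64.] [0.576 0.029 0.024]
bolt_tip 0.63 [280. 182.  14.  48.] [0.467 0.096 0.019]
bolt_knob 0.56 [278. 183.  21.  47.] [0.487 0.
[... 177 characters left out ...]
{'time': 1.0, 'q': array([-1.35592523e+00,  2.63886570e-01,  1.60398352e+00, -1.33944313e-06,
        1.27373409e+00, -3.69268138e-02]), 'joint_vel': array([ 1.74439812e-03,  7.21977548e-05,  4.10698184e-04, -1.81262627e-03,
       -3.01853538e-04,  7.94919480e-04]), 'joint_torque': array([ 3.34950046e-04, -5.15080190e+01, -3.67737150e+01, -9.66633775e-05,
        8.62732868e-04, -2.34372649e-06]), 'tool_pos': array([ 0.16815179, -0.65371171,  0.2452977 ]), 'tcp_rot': array([-3.11671620e+00, -3.94478364e-01,  3.61137595e-06]), 'wrist_force': array([ 0.3190383 ,  0.08546152, -0.04269301]), 'torque': array([-0.03438385, -0.05059829, -0.02085563]), 'grip_force': 0.0, 'width': 1.001770586607302}
```

View pics/top1.png

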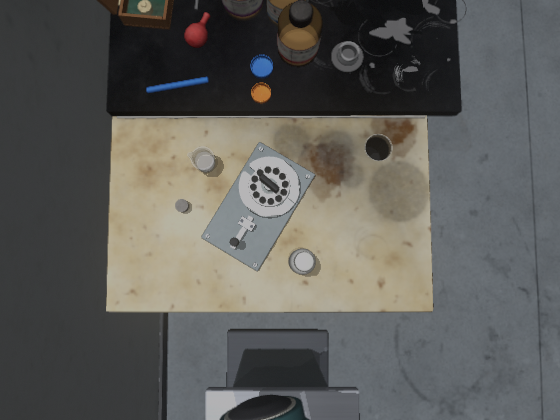

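View pics/scene1.png

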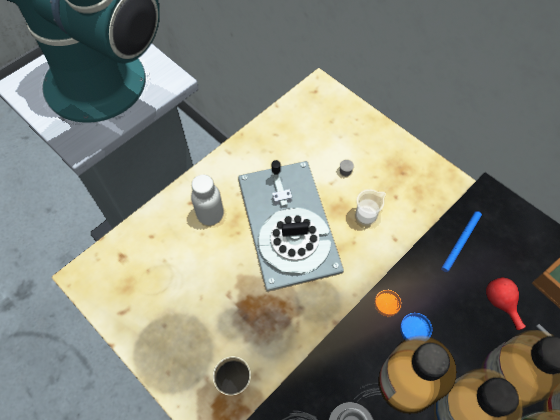

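```bash
python3 - <<'E'
from h import *
a=cv2.imread("pics/top1.png")[135:280,195:325]; b=cv2.imread("pics/scene1.png")[150:295,225:355]
o=np.hstack([cv2.resize(x,(390,435),interpolation=cv2.INTER_CUBIC) for x in (a,b)]); cv2.imwrite("pics/crop1.png",o)
C=cam("top")
for uv,z in [((261,148),.012),((308,176.5),.012),((257,265),.012),((207,236),.012),((235,242),.067),((268.5,187),.024),((268,181),.08)]: print(uv,np.round(atz(C,uv,z),4))
E
```

```text
(261, 148) [0.6561 0.0444 0.012 ]
(308, 176.5) [ 0.5944 -0.0555  0.012 ]
(257, 265) [0.4076 0.0523 0.012 ]
(207, 236) [0.4681 0.1575 0.012 ]
(235, 242) [0.4535 0.0945 0.067 ]
(268.5, 187) [0.5701 0.0283 0.024 ]
(268, 181) [0.5737 0.029  0.08  ]
```

View pics/crop1.png

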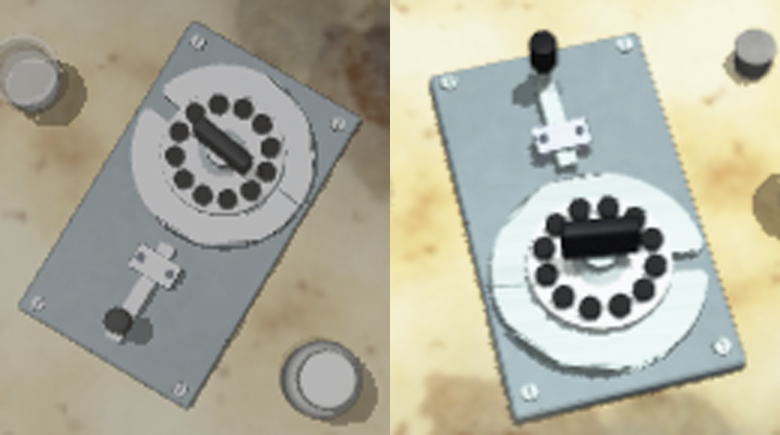

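carry_out(
  series="0.0287 0.0487 0 2.5;0.0287 0.0487 0 2.5;0.0287 0.0487 0 2.5;0.0287 0.0487 0 2.5;0.0287 0.0487 0 2.5;0.0287 0.0487 0 2.5;0.0287 0.0487 0 2.5;0.0287 0.0487 0 2.5;0.0287 0.0487 0 2.5;0.0287 0.0487 0 2.5;0.0287 0.0487 0 2.5;0.0287 0.0487 0 2.5;0.0287 0.0487 0 2.5;0.0287 0.0487 0 2.5;0 0 0 0;0 0 0 0",
  jaw=1,
)

```text
time: 3.0
tool_pos: [0.5696, 0.028, 0.245]
tcp_rot: [2.853, 1.314, -0.002]
wrist_force: [-0.9, -0.1, 0.4]
width: 1.002
grip_force: 0.0
```

```bash
cat > look.py <<'E'
from h import *
import sys
st=bot.read_state(); im,d=eyes.read_camera("wrist"); C=cam("wrist",st)
y=R.from_rotvec(st["tcp_rot"]).as_matrix()[:,1]
print("tcp",np.round(st["tool_pos"],4),"y ang",np.degrees(np.arctan2(y[1],y[0])),"cam",C[3],"t",st["time"])
cv2.imwrite(f"pics/{sys.argv[1]}.png",im); np.savez(f"{sys.argv[1]}.npz",K=C[0],D=C[1],r=C[2],p=C[3],d=d)
for t,z in [("wheel",.034),("bar",.08),("notch",.024),("bolt_tip",.023),("bolt_knob",.067)]:
    for o in spot_in("wrist",t)[:2]: print(t,round(o["score"],2),np.round(o["rect"]),np.round(atz(C,o["rect"][:2],z),4))
E
python3 look.py w1
```

```text
tcp [0.5696 0.028  0.245 ] y ang -40.5311950054563 cam [0.6160434  0.08392235 0.3735784 ] t 3.0
wheel 0.89 [283. 181. 108. 110.] [0.5741 0.0288 0.034 ]
wheel 0.54 [243. 182. 219. 142.] [0.5392 0.0572 0.034 ]
bar 0.85 [281. 181. 112. 110.] [0.5782 0.0379 0.08  ]
notch 0.7 [283. 179. 109. 110.] [0.5744 0.0291 0.024 ]
bolt_tip 0.62 [184. 201.  81.  39.] [0.4689 0.0847 0.023 ]
bolt_knob 0.76 [185. 203.  77.  35.] [0.4871 0.0826 0.067 ]
bolt_knob 0.7 [282. 180. 108. 106.] [0.5781 0.0353 0.067 ]
```

View pics/w1.png

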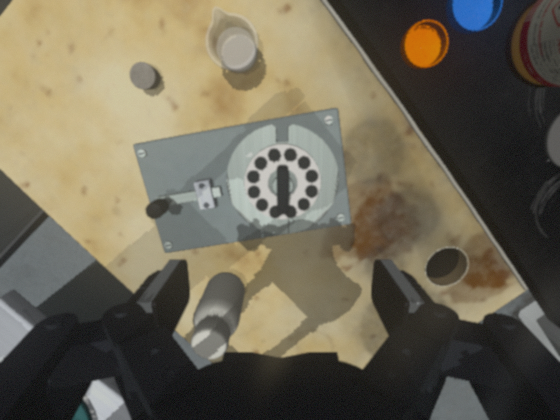

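```bash
cat > fit.py <<'E'
from h import *
import sys
n=np.load(sys.argv[1]+".npz"); C=(n["K"],n["D"],n["r"],n["p"]); im=cv2.imread(f"pics/{sys.argv[1]}.png")
cor=np.array(eval(sys.argv[2]),float)  # stand corners (-165,70)?,(75,70),(75,-70),(-165,-70)
W=np.array([atz(C,c,.012)[:2] for c in cor])
M=np.array([[-.165,.07],[.075,.07],[.075,-.07],[-.165,-.07]])
mc,wc=M.mean(0),W.mean(0); A=M-mc;B=W-wc
th=np.arctan2((A[:,0]*B[:,1]-A[:,1]*B[:,0]).sum(),(A*B).sum()); r2=np.array([[np.cos(th),-np.sin(th)],[np.sin(th),np.cos(th)]])
o=wc-r2@mc; print("stand",o.round(4),np.degrees(th).round(2),"res mm",((B-A@r2.T)*1000).round(1).tolist())
nt=atz(C,eval(sys.argv[3]),.024)[:2]-o; print("notch ang",np.degrees(np.arctan2(nt[1],nt[0])).round(2),"r",np.hypot(*nt).round(4))
k=r2.T@(atz(C,eval(sys.argv[4]),.067)[:2]-o); print("knob stand",k.round(4))
g=cv2.cvtColor(im,cv2.COLOR_BGR2GRAY)
def dr(P,col):
    cv2.polylines(im,[np.round(proj(C,P)*8).astype(int)],True,col,1,cv2.LINE_AA,3)
S=lambda p,z:np.c_[o+np.asarray(p)@r2.T,np.full(len(p),z)]
t=np.linspace(0,2*np.pi,60);dr(S(M,.012),(0,255,0));dr(S(.064*np.c_[np.cos(t),np.sin(t)],.024),(0,255,0))
a=np.arctan2(nt[1],nt[0]);u=np.array([np.cos(a),np.sin(a)]);v=np.array([-u[1],u[0]])
for z in(.08,):dr(np.array([[*(o+x*u+y*v),z] for x,y in((.023,.006),(.023,-.006),(-.023,-.006),(-.023,.006))]),(0,0,255))
dr(S([[-.1,-.017],[-.082,-.017],[-.082,.017],[-.1,.017]],.031),(255,0,0))
dr(S(np.array([[-.141,0]])+.009*np.c_[np.cos(t),np.sin(t)],.067),(255,0,0))
x0,y0,x1,y1=eval(sys.argv[5]); cv2.imwrite(f"pics/{sys.argv[1]}o.png",cv2.resize(im[y0:y1,x0:x1],None,fx=3,fy=3,interpolation=cv2.INTER_CUBIC))
E
python3 fit.py w1 "[(135,145),(337.5,108),(352,223),(164,252)]" "(282,126)" "(157,209)" "(120,95,375,260)"
```

```text
stand [0.5733 0.0274] -30.98 res mm [[1.2, -3.5], [-2.7, 0.3], [0.3, 1.5], [1.2, 1.7]]
notch ang 51.06 r 0.0607
knob stand [-0.1327  0.0012]
```

View pics/w1o.png

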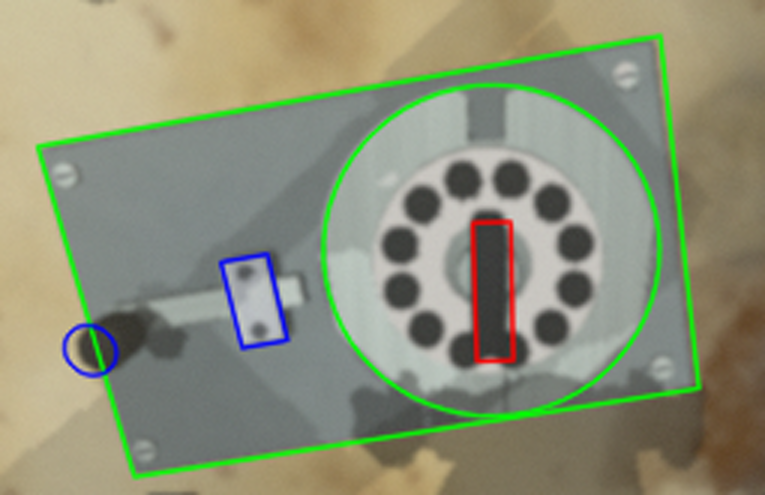

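carry_out(
  series="0.0037 -0.0006 -0.04 1.5;0 0 -0.05 0;0 0 -0.05 0;0 0 -0.039 0;0 0 0 0;0 0 0 0",
  jaw=0.2,
)

```text
time: 4.05
tool_pos: [0.5748, 0.0271, 0.0678]
tcp_rot: [2.836, 1.349, 0.003]
wrist_force: [0.2, -0.2, 0.5]
width: 0.601
grip_force: 0.0
```

carry_out(
  series="0 0 0 0;0 0 0 0;0 0 0 0;0 0 0 0;0 0 0 0;0 0 0 0;0 0 0 0;0 0 0 0",
  jaw=-1,
  grip_force=40,
)

```text
time: 5.05
tool_pos: [0.5733, 0.0288, 0.0683]
tcp_rot: [-2.835, -1.349, -0.001]
wrist_force: [-5.9, 4.1, 8.8]
width: 0.13
grip_force: 41.1
```

carry_out(
  series="-0.002 0.0015 0 0;0 0 0 4;0 0 0 7;0 0 0 7;0 0 0 7;0 0 0 7;0 0 0 7;0 0 0 7;0 0 0 4;0 0 0 0;0 0 0 0",
)

```text
time: 6.42
tool_pos: [0.5715, 0.0293, 0.0683]
tcp_rot: [-1.999, -2.423, -0.0]
wrist_force: [-6.7, 0.7, 11.4]
width: 0.134
grip_force: 41.4
```

```bash
cat > s.py <<'E'
from h import *
st=bot.read_state();y=R.from_rotvec(st["tcp_rot"]).as_matrix()[:,1]
print(st["tool_pos"].round(4),"y",np.degrees(np.arctan2(y[1],y[0])).round(2),st["wrist_force"].round(1),st["torque"].round(2),st["grip_force"],st["width"],st["q"].round(2))
E
python3 s.py
```

```text
[0.5715 0.0293 0.0683] y 10.93 [-6.7  0.7 11.4] [0.19 0.95 0.06] 41.42131447792053 0.1342446098742409 [ 0.01  0.24  1.98  0.    0.91 -0.18]
```

carry_out(
  series="-0.0015 0 0 0;0 0 0 4;0 0 0 7;0 0 0 7;0 0 0 7;0 0 0 7;0 0 0 7;0 0 0 6;0 0 0 3;0 0 0 0;0 0 0 0",
)

```text
time: 7.8
tool_pos: [0.57, 0.0283, 0.0683]
tcp_rot: [-0.841, -3.027, 0.002]
wrist_force: [-5.5, -2.8, 10.7]
width: 0.126
grip_force: 41.4
```

```bash
python3 s.py
```

```text
[0.57   0.0283 0.0683] y 58.96 [-5.5 -2.8 10.7] [-0.36  0.99  0.04] 41.440619230270386 0.12640425180199558 [ 0.01  0.24  1.99 -0.    0.91 -1.02]
```

carry_out(
  series="0 0 0 0;0 0 0 0;0 0 0 0;0 0 0.02 0;0 0 0.05 0;0 0 0.05 0;0 0 0.03 0;0 0 0 0;0 0 0 0",
  jaw=0.4,
)

```text
time: 8.93
tool_pos: [0.5694, 0.029, 0.215]
tcp_rot: [-0.841, -3.025, 0.001]
wrist_force: [-1.2, -0.1, 0.4]
width: 0.703
grip_force: 0.0
```

```bash
python3 look.py w2
```

```text
tcp [0.5694 0.029  0.215 ] y ang 58.93105116699444 cam [0.50814485 0.06736544 0.34370627] t 8.925
wheel 0.82 [278. 189. 123. 122.] [0.5682 0.0289 0.034 ]
bar 0.66 [280. 190. 124. 116.] [0.5603 0.0359 0.08  ]
notch 0.89 [281. 187. 117. 122.] [0.5691 0.0316 0.024 ]
bolt_tip 0.84 [279.  73.  24.  94.] [0.4727 0.0871 0.023 ]
bolt_knob 0.77 [280.  74.  24.  92.] [0.4789 0.085  0.067 ]
```

View pics/w2.png

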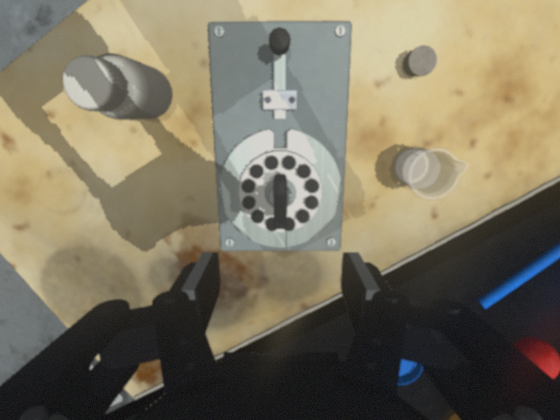

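```bash
python3 fit.py w2 "[(351.5,23),(341,250),(220,250),(208,23)]" "(280.5,135)" "(280,35)" "(200,15,360,205)"
```

```text
stand [0.5727 0.0282] -30.92 res mm [[1.3, -2.3], [-1.6, 1.2], [-1.9, 1.1], [2.2, -0.1]]
notch ang 148.69 r 0.0577
knob stand [-0.1393  0.0002]
```

View pics/w2o.png

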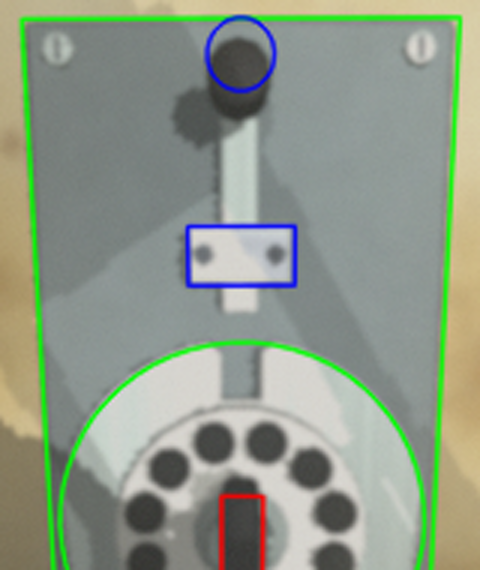

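carry_out(
  series="-0.0391 0.0237 0 0;-0.0391 0.0237 0 0;-0.0392 0.0238 0 0;0 0 -0.04 0;0 0 -0.05 0;0 0 -0.05 0;0 0 -0.02 0;0 0 0 0;0 0 0 0",
)

```text
time: 10.35
tool_pos: [0.4536, 0.1003, 0.0571]
tcp_rot: [0.841, 3.026, 0.001]
wrist_force: [0.0, -0.3, 0.2]
width: 0.702
grip_force: 0.0
```

carry_out(
  series="0 0 0 0;0 0 0 0;0 0 0 0;0 0 0 0;0 0 0 0;0 0 0 0;0 0 0 0;0 0 0 0",
  jaw=-1,
  grip_force=30,
)

```text
time: 11.35
tool_pos: [0.4524, 0.0987, 0.0575]
tcp_rot: [-0.84, -3.027, 0.005]
wrist_force: [-4.9, -6.5, 9.1]
width: 0.193
grip_force: 29.2
```

```bash
python3 s.py
```

```text
[0.4524 0.0987 0.0575] y 58.99 [-4.9 -6.5  9.1] [-1.22  0.8   0.06] 29.189410787075758 0.1932529811874713 [ 0.16  0.07  2.21 -0.    0.86 -0.86]
```

carry_out(
  series="-0.001 -0.0017 0 0;0.0026 -0.0015 0 0;0.0026 -0.0016 0 0;0.0026 -0.0015 0 0;0.0026 -0.0016 0 0;0 0 0 0;0 0 0 0",
)

```text
time: 12.22
tool_pos: [0.4632, 0.0921, 0.0576]
tcp_rot: [0.84, 3.025, 0.0]
wrist_force: [-1.3, -1.3, 5.7]
width: 0.197
grip_force: 29.4
```

```bash
python3 s.py
```

```text
[0.4632 0.0921 0.0576] y 58.95 [-1.3 -1.3  5.7] [-0.37  0.17  0.02] 29.375137989409268 0.1970999048221367 [ 0.14  0.08  2.2  -0.    0.86 -0.88]
```

Low forces; go on, into the notch in small steps.

carry_out(
  series="0.0017 -0.001 0 0;0.0017 -0.001 0 0;0.0017 -0.001 0 0;0.0017 -0.001 0 0;0.0017 -0.0011 0 0;0 0 0 0",
)

```text
time: 12.98
tool_pos: [0.4716, 0.087, 0.0576]
tcp_rot: [0.84, 3.025, 0.0]
wrist_force: [-2.2, -1.2, 5.8]
width: 0.197
grip_force: 29.4
```

```bash
python3 s.py
```

```text
[0.4716 0.087  0.0576] y 58.95 [-2.2 -1.2  5.8] [-0.28  0.28  0.  ] 29.39985112287104 0.19704957934340034 [ 0.13  0.1   2.18 -0.    0.86 -0.9 ]
```

carry_out(
  series="0.0017 -0.001 0 0;0.0017 -0.001 0 0;0.0013 -0.0008 0 0;0.0009 -0.0005 0 0;0.0009 -0.0005 0 0;0 0 0 0",
)

```text
time: 13.72
tool_pos: [0.4744, 0.0852, 0.0575]
tcp_rot: [-0.841, -3.02, -0.002]
wrist_force: [-12.7, 8.4, 16.7]
width: 0.198
grip_force: 30.4
```

```bash
python3 s.py
```

```text
[0.4744 0.0852 0.0575] y 58.86 [-12.7   8.4  16.7] [1.21 1.99 0.06] 30.405568960122764 0.19773942751527956 [ 0.12  0.11  2.17  0.    0.87 -0.91]
```

carry_out(
  series="-0.003 0.0018 0 0;0 0 0 0;0 0 0 0",
)

```text
time: 14.1
tool_pos: [0.4743, 0.0854, 0.0575]
tcp_rot: [0.841, 3.027, 0.0]
wrist_force: [-3.5, 1.1, 7.4]
width: 0.195
grip_force: 29.6
```

carry_out(
  series="0 0 0 0;0 0 0 0;0 0 0 0;0 0 0.02 0;0 0 0.05 0;0 0 0.05 0;0.03 -0.018 0.04 0;0.03 -0.018 0 0;0.03 -0.018 0 0;0 0 0 0;0 0 0 0",
  jaw=0.4,
)

```text
time: 15.48
tool_pos: [0.5634, 0.0313, 0.2156]
tcp_rot: [-0.842, -3.025, 0.0]
wrist_force: [0.1, -0.3, 0.0]
width: 0.702
grip_force: 0.0
```

```bash
python3 look.py w3; python3 - <<'E'
from h import *
im=cv2.imread("pics/w3.png")[0:260,170:400]; cv2.imwrite("pics/w3c.png",cv2.resize(im,None,fx=2.3,fy=2.3,interpolation=cv2.INTER_CUBIC))
E
```

```text
tcp [0.5634 0.0313 0.2156] y ang 58.90240508687637 cam [0.50217124 0.06960912 0.34432566] t 15.475
wheel 0.74 [432. 180.  74.  52.] [0.6347 0.1703 0.034 ]
wheel 0.56 [282. 193. 118. 117.] [0.5672 0.0322 0.034 ]
bar 0.76 [281. 194. 120. 114.] [0.5581 0.0366 0.08  ]
notch 0.73 [280. 192. 116. 116.] [0.5675 0.0299 0.024 ]
bolt_tip 0.67 [281. 111.  20.  82.] [0.4973 0.0728 0.023 ]
bolt_tip 0.67 [283. 144. 149. 225.] [0.5264 0.0581 0.023 ]
bolt_knob 0.74 [283. 111.  16.  80.] [0.4993 0.0735 0.067 ]
```

View pics/w3c.png

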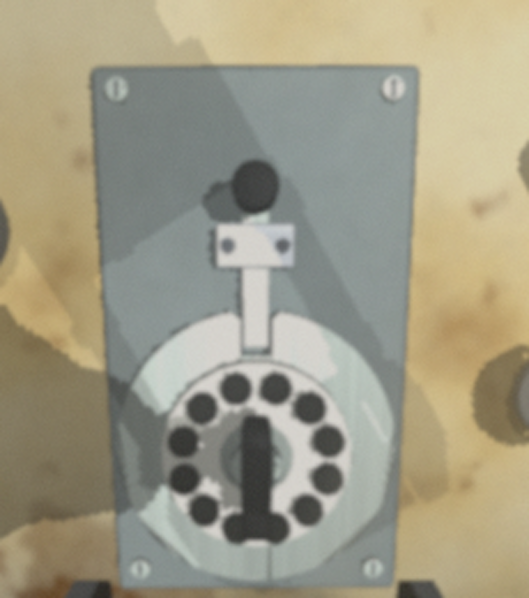

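```bash
python3 -c "
from workcell import bot
print(bot.finish_job())"
```

```text
the job is handed in; nothing more can be done
None
```

The wheel is turned so its notch faces the bolt, and the bolt is home in the notch: it stopped at about 15 N, and the last picture shows its tip about 16 mm inside. The bottle, beaker and stopper were left alone; the job was handed in at about 16 s, and no verdict came back.

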